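Slide the long reed plate out over the end of the reed bench

ROBOT

A 6-joint arm with a two-finger parallel gripper is mounted at the origin on the work surface. World frame = base frame: x ahead of the robot, y to its left, z up, the work surface at z = 0. Lengths are in mm, angles in rad, forces in N, time in s.
With the tool pointing down it reaches from about 275 to 750 mm from the base axis. Payload 10.2 kg.
Tool frame: the origin (TCP) lies on the centre line of the jaws, within the pads' length; the fingertips stand 19 mm ahead of it and the grasp point (between the pads) is the TCP; z points along the fingers, y is the line along which they close (so a half turn about z gives the same grasp; the last joint's range is limited). The gripper opens to 85 mm and grips with 20 to 120 N. Pads are 22 mm wide; open, the fingers measure 114 mm over their backs; the gripper's body (76 mm by 85 mm) begins 54 mm behind the grasp point. The pads swing forward as they close: fully open they stand 13 mm farther back than shut.
Start: joints at [-1.413, 0.313, 1.498, -0, 1.331, -0.223], TCP at [195.111, -487.404, 250.294] pointing down, gripper open.
Joint ranges: [-2.94, 2.94], [-0.97, 2.17], [0.19, 2.56], [-1.23, 4.37], [0.02, 3.11], [-2.88, 2.88]. Speed limits (rad/s): [2.39, 2.39, 3.01, 3.14, 3.14, 3.14].

INTERFACE

Orientations are given as a unit quaternion [w, x, y, z].
In Python, from rig import manip, gripper_to, inverse_kinematics, readout, eyes, ticket, finder gives the robot as it stands. Calls block until the motion is done:
- manip.move_ptp(position, orientation): joint-space move of the TCP to a pose.
- manip.move_l(position, frame=None, v=150): straight line of the TCP; frame=None keeps the orientation; v is the mean speed in mm/s.
- manip.move_joints(angles): joint-space move.
- gripper_to(opening, grip_force=None): finger opening in mm; grip_force is the grip in N (None keeps the last); returns when the fingers have stopped.
- manip.pause(seconds).
- inverse_kinematics(position, orientation): joint angles nearest the present ones, or None.
- readout.get_obs(): the state.
- eyes.capture(name): name is "scene" or "top" or "wrist"; returns a dict with "pixels" (420x560x3 uint8, red, green, blue), "z_map" (420x560 float32, mm along the optical axis (not along the pixel's ray), 0 where there is no reading), "fov_y" (degrees; the focal length in pixels is half the picture's height over the tangent of half this angle, whatever the lens; pixels are square), "cx", "cy" (the principal point, pixels), "k1" (the pictures are not rectified: a ray, as slopes to the right and down, at radius r is drawn at 1 + k1 r^2 times it, then the intrinsics apply), "T" (4x4, takes a point from camera to world coordinates); the wrist camera has in their place "tool_from_camera" (4x4, takes a point from camera to tool coordinates, whose origin is the TCP and whose axes are the flange's). Camera axes: x right, y up, looking along -z (the intrinsics and any distortion apply to the point x, -y, -z); pixel columns grow to the right and rows downward; lengths in mm; the calibration is good to about 2 mm. A picture is of the moment at which its call begins: read the wrist's pose just before it.
A pose or a line that the arm cannot do raises manip.IKError and nothing moves.
- ticket.sign_off(): hands the job in; it is judged then, once.
Trained networks look in the newest picture that a camera, given by its name, has taken for a name from the list of things; names that differ only in an ending like _2 or _b are one class to them, and where a whole thing is asked for, a point or a joint stands for the part that bears it (a point fixed in the world has none). Each returns a list of dicts, best first, with "p" (0 to 1); they miss things now and then, are a little off and sometimes report something else, mostly with a low value. They report only what shows in the picture. A call takes as long as a camera call. They do not tell look-alikes from the thing itself.
- finder.recognise(camera, query): "box" ([left, top, right, bottom] in pixels, round what is visible of it).
- finder.cut_out(camera, query): "pixels" (420x560 bool, what is visible of it) and "box" ([left, top, right, bottom] in pixels, round what is visible of it).
- finder.spot_point(camera, query): "xy" ([column, row] in pixels: a listed point, or the origin of a listed thing).
The state is a dict: "t": time; "joint_pos": joint angles; "qd": joint speeds; "joint_torque": joint torques, N m; "tcp_pos": TCP position; "eef_rot": TCP orientation; "ft_force": force on the tool from outside, world axes, zero at the start; "torque": the same for the moment, N m; "finger_gap": finger opening in mm; "finger_force": force on a finger pad.
Only numpy, scipy, OpenCV 4.12 (cv2) and the standard library are available. Lean on these libraries where they do the work, as an engineer would, in place of code of your own. Each camera call takes 0.05 s, during which the arm holds its last target. There are 200 camera calls.

TASK

On the little wooden reed bench, push the longer of the two reed plates with your fingertips so that it lies straight along the middle strip, against it, in the lane where it already is, and sticks out over the bench's open end (the end without the raised crosspiece) by about a third of its length, so that its last reeds can be reached from below. Only push it: never lift, tip or drop it. Leave the shorter plate and the other things where they are.

Things in the scene. Friction and masses are not known exactly. Their poses are not given: they have to be found in the camera images.
- stand: small wooden reed bench, fixed to the table: a flat ledge 170 mm wide (its x) and 300 mm long (its y), ledge top 60 mm above its origin. A dark middle strip, 10 mm wide and 12 mm high above the ledge, runs along its length at x = 0 and divides the ledge into two lanes, each 80 mm wide, open on their outer sides. At its -y end a crosspiece 12 mm thick and 22 mm high above the ledge closes both lanes; its +y end is open. Origin: on the table under the centre of the bench; z up
- ledge_end (a point): middle of the ledge's top edge at the open end (150 mm along +y from the bench's origin, 60 mm up); axes as the bench's
- long_plate: flat aluminium reed plate 120 mm long and 40 mm wide, 5 mm thick, with two rows of eight steel reeds (look only); loose, lying flat on the ledge in one of the two lanes. Origin: centre of its underside; y along its length, x across, z up. About 80 g. In either lane, its long side 13 to 20 mm off the middle strip (at mid-length), up to 9 degrees askew to it
- plate_end (a point): middle of the long plate's end that points to the open end of the bench: 60 mm along +y of the plate from its centre, half-way up its thickness
- short_plate: flat aluminium reed plate 75 mm long and 40 mm wide, 5 mm thick, with two rows of five steel reeds (look only); loose, lying flat on the ledge in one of the two lanes. Origin: centre of its underside; y along its length, x across, z up. It is in the other lane and is to be left alone
- screwdriver: screwdriver with a yellow handle, 160 mm long, lying on the table beyond the bench, to be left alone. Origin: underside, at its middle
- wax_jar: closed round jar, 52 mm in diameter and 60 mm high, standing on the table off the open end of the bench, to be left alone. Origin: centre of its underside
- screw_tray: open black two-compartment tray 90 x 120 x 30 mm on the table off the closed end of the bench, to be left alone. Origin: centre of its underside
Not all that is in view belongs to the job. Leave any blue, pink or yellow look-alike of the long_plate alone.

How it is judged:
By the outcome, as a careful person would: the job done as asked, in the order asked, and still so for the second after the job is handed in, with the robot touching nothing.
It also fails if it takes over 43 s, if anything falls off the work surface, if the arm or the gripper's body presses on something with over 40 N, if the wrist force passes 120 N, or if a joint passes its speed limit or range.

## Working session

There is one attempt and no reset: what is moved stays moved. The work goes in short steps, each a Python script; the robot and the scene stay as the last script left them, time stands still between calls to the robot, and variables do not carry over. Pictures are saved under pics/ and viewed, at most 10 in all, crops included, and the job is handed in when it is done.

```bash
ls; mkdir -p pics
cat > h.py <<'E'
import numpy as np, cv2
from rig import manip, gripper_to, inverse_kinematics, readout, eyes, ticket, finder
from scipy.spatial.transform import Rotation as R
def cap(n):
    c=eyes.capture(n); 
    if n=='wrist':
        o=OBS[0]; q=np.array(o['eef_rot']); T=np.eye(4); T[:3,:3]=R.from_quat(q[[1,2,3,0]]).as_matrix(); T[:3,3]=o['tcp_pos']; c['T']=T@np.array(c['tool_from_camera'])
    c['f']=c['pixels'].shape[0]/2/np.tan(np.radians(c['fov_y'])/2); return c
OBS=[None]
def shot(n):
    OBS[0]=readout.get_obs(); return cap(n)
def rays(c,uv):
    uv=np.asarray(uv,float).reshape(-1,1,2); K=np.array([[c['f'],0,c['cx']],[0,c['f'],c['cy']],[0,0,1]])
    p=cv2.undistortPoints(uv,K,np.array([c['k1'],0,0,0.]),None,None,None).reshape(-1,2)
    return np.c_[p[:,0],-p[:,1],-np.ones(len(p))]
def on_z(c,uv,z):
    d=rays(c,uv)@c['T'][:3,:3].T; o=c['T'][:3,3]; return o+d*((z-o[2])/d[:,2])[:,None]
def by_depth(c,uv):
    uv=np.asarray(uv).reshape(-1,2); u=np.round(uv).astype(int); z=c['z_map'][u[:,1],u[:,0]]
    return (rays(c,uv)*z[:,None])@c['T'][:3,:3].T+c['T'][:3,3]
def save(c,name,box=None,k=1):
    im=cv2.cvtColor(c['pixels'],cv2.COLOR_RGB2BGR)
    if box: im=im[box[1]:box[3],box[0]:box[2]]
    cv2.imwrite('pics/'+name,cv2.resize(im,None,fx=k,fy=k,interpolation=cv2.INTER_CUBIC))
E
python3 - <<'E'
from h import *
for n in ['top','scene']:
    c=shot(n); save(c,n+'0.png'); print(n,c['T'][:3,3].round())
    for q in ['stand','long_plate','short_plate','wax_jar','screwdriver','screw_tray']:
        for d in finder.cut_out(n,q)[:3]:
            ys,xs=np.nonzero(d['pixels']); P=by_depth(c,np.c_[xs,ys]); P=P[np.isfinite(P).all(1)]
            print(q,round(d['p'],2),np.round(d['box']),np.median(P,0).round(),len(xs))
    for q in ['ledge_end','plate_end','long_plate','stand']:
        for d in finder.spot_point(n,q)[:3]: print(q,round(d['p'],2),np.round(d['xy'],1),on_z(c,d['xy'],62).round(1))
print(readout.get_obs()['t'])
E
```

```text
pics
top [ 467.  -10. 1092.]
stand 0.6 [223. 192. 349. 265.] [540.   8.  60.] 7301
long_plate 0.89 [338. 148. 381. 182.] [ 713. -191.    4.] 680
long_plate 0.82 [233. 135. 275. 173.] [749.  68.   4.] 707
long_plate 0.7 [270. 198. 320. 220.] [587. -31.  64.] 820
short_plate 0.86 [269. 236. 299. 254.] [507.  -1.  64.] 494
wax_jar 0.57 [152. 240. 175. 260.] [504. 296.  58.] 366
screwdriver 0.84 [301. 125. 311. 176.] [768. -59.  21.] 316
screw_tray 0.83 [379. 196. 433. 242.] [ 572. -306.    3.] 1823
ledge_end 0.75 [218.5 230.5] [[544.8 159.4  62. ]]
plate_end 0.95 [365.6 300.1] [[ 372.1 -190.2   62. ]]
plate_end 0.92 [269.2 217.9] [[573.1  36.   62. ]]
plate_end 0.92 [336.2 180.2] [[ 662.5 -129.2   62. ]]
long_plate 0.96 [380. 281.] [[ 416.3 -226.3   62. ]]
long_plate 0.89 [297.  212.3] [[585.4 -31.5  62. ]]
long_plate 0.87 [256.3 152.4] [[736.5  65.7  62. ]]
stand 0.69 [285.9 227.2] [[549.8  -4.   62. ]]
scene [1268.  490.  757.]
stand 0.9 [228. 155. 373. 258.] [561.  34.  61.] 6017
long_plate 0.98 [171. 218. 219. 232.] [ 721. -192.    6.] 531
long_plate 0.84 [236. 156. 282. 165.] [ 429. -252.    6.] 203
long_plate 0.7 [237. 272. 300. 296.] [754.  71.   5.] 885
short_plate 0.66 [296. 182. 327. 203.] [512.   3.  66.] 329
wax_jar 0.94 [408. 241. 438. 273.] [522. 309.  43.] 718
wax_jar 0.67 [255. 193. 305. 217.] [590. -25.  66.] 658
screwdriver 0.56 [197. 231. 249. 273.] [783. -56.  20.] 516
screw_tray 0.86 [175. 160. 228. 196.] [ 573. -304.   15.] 1268
ledge_end 0.86 [353.5 225.2] [[545.6 147.4  62. ]]
plate_end 0.79 [215.4 225.9] [[737.4 -93.5  62. ]]
plate_end 0.74 [299.2 208.8] [[574.   18.2  62. ]]
plate_end 0.67 [241.8 284.8] [[830.6  65.9  62. ]]
long_plate 0.81 [277.  203.3] [[589.8 -34.8  62. ]]
long_plate 0.81 [197.  223.6] [[ 757.4 -131.4   62. ]]
long_plate 0.64 [264.8 281.7] [[796.8  96.   62. ]]
stand 0.55 [298.3 220.1] [[607.6  39.9  62. ]]
1.1
```

```bash
python3 -c "
import cv2
im=cv2.imread('pics/top0.png')
a=im[110:320,140:440];cv2.imwrite('pics/top0c.png',cv2.resize(a,None,fx=2.66,fy=2.66,interpolation=cv2.INTER_CUBIC))"
```

```text
(no output)
```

View pics/top0c.png

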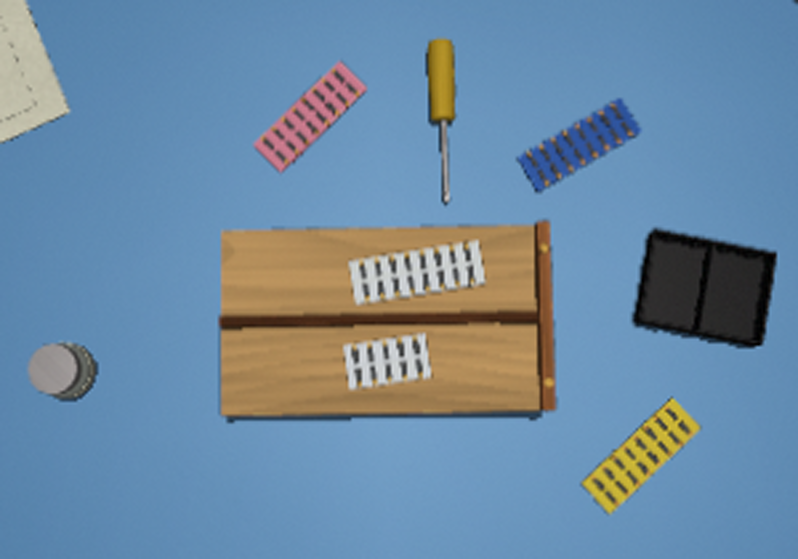

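The only silver plate with eight reed pairs is in the far lane at (297,212). The five-reed one at (284,245) is the short plate. Pink (254,153), blue (358,165) and yellow (380,281) lie on the table and are look-alikes. So the target is the one at (297,212), and I'll confirm it in a close wrist view.

Run:
```python
from h import *
o=readout.get_obs(); print(o['eef_rot'],o['ft_force'])
for a in [0,90,180,270]:
    q=(R.from_euler('z',a,degrees=True)*R.from_quat([1,0,0,0])).as_quat()[[3,0,1,2]]
    for p in ([570,0,300],[630,-30,90],[570,-110,90]):
        j=inverse_kinematics(p,q); print(a,p,None if j is None else np.round(j,2))
manip.move_ptp([560,0,330],[0,1,0,0])
c=shot('wrist'); save(c,'w0.png',k=1.4); print(c['T'].round(2))
for q in ['long_plate','short_plate','stand']:
    for d in finder.cut_out('wrist',q)[:2]:
        ys,xs=np.nonzero(d['pixels']); P=by_depth(c,np.c_[xs,ys]); print(q,round(d['p'],2),np.round(d['box']),np.median(P,0).round(1))
        if q!='stand': 
            P=on_z(c,np.c_[xs,ys],65)[:,:2]; print(cv2.minAreaRect(P.astype(np.float32)))
for q in ['ledge_end','plate_end','long_plate','stand']:
    for d in finder.spot_point('wrist',q)[:2]: print(q,round(d['p'],2),np.round(d['xy'],1),on_z(c,d['xy'],62).round(1))
np.savez('w0.npz',**{k:v for k,v in c.items()})
print(readout.get_obs()['t'])
```

```text
[-1.52593507e-06  9.81935242e-01  1.89217281e-01  4.83863828e-06] [-0.75340878  0.33451856  0.13293896]
0 [570, 0, 300] [-0.21  0.39  1.27 -0.    1.49  1.37]
0 [630, -30, 90] [-0.23  0.7   1.34 -0.    1.11  1.34]
0 [570, -110, 90] [-0.39  0.6   1.51 -0.    1.03  1.18]
90 [570, 0, 300] [-0.21  0.39  1.27 -0.    1.49 -0.21]
90 [630, -30, 90] [-0.23  0.7   1.34 -0.    1.11 -0.23]
90 [570, -110, 90] [-0.39  0.6   1.51 -0.    1.03 -0.39]
180 [570, 0, 300] [-0.21  0.39  1.27 -0.    1.49 -1.78]
180 [630, -30, 90] [-0.23  0.7   1.34 -0.    1.11 -1.8 ]
180 [570, -110, 90] [-0.39  0.6   1.51 -0.    1.03 -1.96]
270 [570, 0, 300] None
270 [630, -30, 90] None
270 [570, -110, 90] [-0.39  0.6   1.51 -0.    1.03  2.75]
[[ 0.0000e+00  9.6000e-01  2.7000e-01  6.2959e+02]
 [-1.0000e+00 -0.0000e+00  0.0000e+00 -2.7000e-01]
 [ 0.0000e+00 -2.7000e-01  9.6000e-01  4.5349e+02]
 [ 0.0000e+00  0.0000e+00  0.0000e+00  1.0000e+00]]
long_plate 0.97 [417. 232. 482. 288.] [ 426.7 -250.3    5.7]
((451.2885437011719, -215.41835021972656), (36.78215789794922, 85.81591033935547), 41.19776153564453)
long_plate 0.86 [388.   4. 486.  90.] [ 718.7 -193.5    5.4]
((705.7026977539062, -167.31654357910156), (36.386619567871094, 105.776123046875), 29.47002410888672)
short_plate 0.9 [249. 199. 314. 240.] [508.7  -3.1  65.3]
((508.3887939453125, -2.9258995056152344), (43.24116516113281, 75.92992401123047), 7.108221530914307)
stand 0.7 [154. 114. 419. 261.] [550.8   6.5  60.3]
ledge_end 0.8 [156.5 188.8] [[547.5 151.9  62. ]]
ledge_end 0.38 [499.9 158.6] [[ 584.6 -261.7   62. ]]
plate_end 0.91 [256.8 165.8] [[575.2  29.3  62. ]]
plate_end 0.56 [393.1  71. ] [[ 681.  -124.1   62. ]]
long_plate 0.79 [434.   44.4] [[ 708.7 -166.9   62. ]]
long_plate 0.7 [224.4  19.6] [[732.2  61.   62. ]]
stand 0.72 [283.6 182. ] [[555.7  -2.6  62. ]]
3.7
```

View pics/w0.png

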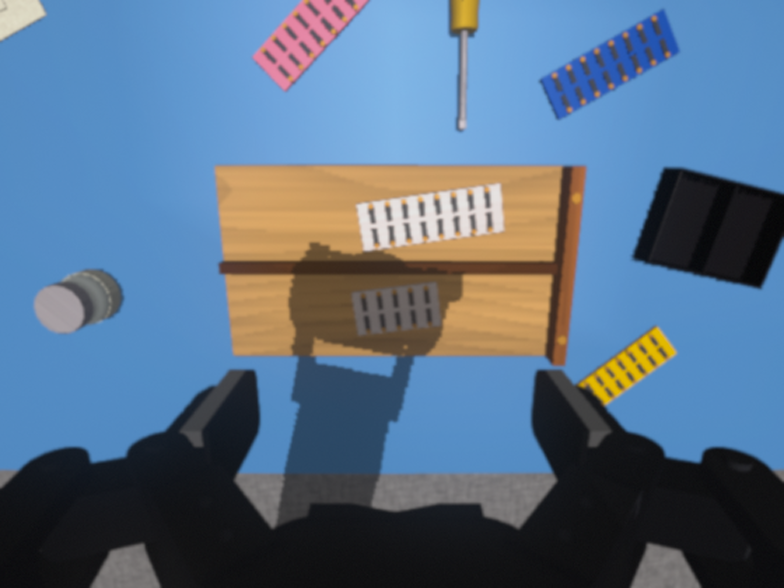

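Confirmed: the white plate with eight reed pairs, at about (308,155) in the unscaled wrist picture, lies in the lane farther from the robot. The strip runs along row ~191 and the open end is on the left (col ~157). Next I'll measure the geometry from this picture.

```bash
cat >> h.py <<'E'
def geom(c):
    """plate rect (top at z=65), bench strip line, open-end edge, from a wrist view"""
    im=c['pixels']; hsv=cv2.cvtColor(im,cv2.COLOR_RGB2HSV); H,W=im.shape[:2]
    vv,uu=np.mgrid[:H,:W]; uv=np.c_[uu.ravel(),vv.ravel()]
    P65=on_z(c,uv,65).reshape(H,W,3); P=by_depth(c,uv).reshape(H,W,3)
    m=(hsv[...,1]<50)&(hsv[...,2]>120)&(P65[...,0]>558)&(P65[...,0]<640)&(P65[...,1]>-140)&(P65[...,1]<220)
    m=cv2.morphologyEx(m.astype(np.uint8),cv2.MORPH_OPEN,np.ones((3,3))); m=cv2.morphologyEx(m,cv2.MORPH_CLOSE,np.ones((9,9)))
    n,l,s,_=cv2.connectedComponentsWithStats(m); k=1+np.argmax(s[1:,4]); ys,xs=np.nonzero(l==k)
    rect=cv2.minAreaRect(P65[ys,xs,:2].astype(np.float32)); box=cv2.boxPoints(rect)
    # strip: dark, warm pixels at z 72
    P72=on_z(c,uv,72).reshape(H,W,3)
    d=(hsv[...,2]<110)&(hsv[...,1]>100)&((hsv[...,0]<20)|(hsv[...,0]>170))&(abs(P72[...,0]-548)<25)&(P72[...,1]>-120)&(P72[...,1]<145)
    S=P72[d]; ok=np.ones(len(S),bool)
    for _ in range(4):
        a=np.polyfit(S[ok,1],S[ok,0],1); ok=abs(S[:,0]-np.polyval(a,S[:,1]))<8
    wd=np.percentile(S[ok,0]-np.polyval(a,S[ok,1]),[3,97])
    # open end edge at z 60 (wood against blue)
    wood=(hsv[...,0]<25)&(hsv[...,1]>60); P60=on_z(c,uv,60).reshape(H,W,3)
    E=[]
    for x in list(np.arange(480,535,5))+list(np.arange(570,620,5)):
        q=wood&(abs(P60[...,0]-x)<1.5)&(P60[...,1]>60)&(P60[...,1]<180); 
        if q.any(): E.append((x,P60[q][:,1].max()))
    return rect,box,a,wd,len(S),np.array(E),P
E
python3 - <<'E'
from h import *
c=dict(np.load('w0.npz'))
r,b,a,wd,n,E,P=geom(c)
print('plate',r,'\n',b.round(1)); print('strip x=',a,'yaw deg',-np.degrees(np.arctan(a[0])),wd,n); print(E.round(1).tolist())
# heights check, and ledge outer edges by depth
z=P[...,2]; m=(abs(z-60)<3)&(abs(P[...,0]-550)<110)&(abs(P[...,1])<170)
Q=P[m]; print(np.median(z[m]),np.percentile(Q[:,0],[.5,99.5]),np.percentile(Q[:,1],[.5,99.5]))
print(cv2.minAreaRect(Q[:,:2].astype(np.float32)))
print(cv2.minAreaRect(P[(abs(z-82)<3)&(abs(P[...,0]-550)<110)][:,:2].astype(np.float32)))
E
```

```text
plate ((588.1237182617188, -30.37255859375), (40.60906982421875, 119.78700256347656), 8.567451477050781) 
 [[559.1  25.8]
 [577.  -92.6]
 [617.1 -86.6]
 [599.3  31.9]]
strip x= [3.38197655e-04 5.46068914e+02] yaw deg -0.0193772975089741 [-7.79578295  6.73308698] 3686
[[480.0, 147.6], [485.0, 148.3], [490.0, 147.9], [495.0, 147.4], [500.0, 148.1], [505.0, 147.6], [510.0, 148.2], [515.0, 148.0], [520.0, 147.5], [525.0, 148.2], [530.0, 147.7], [570.0, 147.4], [575.0, 148.2], [580.0, 147.7], [585.0, 148.3], [590.0, 147.8], [595.0, 147.4], [600.0, 148.1], [605.0, 147.5], [610.0, 147.1], [615.0, 147.8]]
60.11217712030404 [462.01691853 630.17574991] [-137.83520041  148.11112201]
((545.8801879882812, 5.473297119140625), (289.5262756347656, 170.20526123046875), 89.75916290283203)
((545.1776123046875, -143.94198608398438), (13.103848457336426, 168.752197265625), 89.68265533447266)
```

```bash
cat >> h.py <<'E'
def F(): return np.array(readout.get_obs()['ft_force'])
def creep(axis,step,limit,thr,v=30):
    """step along an axis until the force change passes thr; returns position"""
    p=np.array(readout.get_obs()['tcp_pos'],float); f0=F(); x0=p[axis]
    while abs(p[axis]-x0)<limit:
        p[axis]+=step; manip.move_l(p.tolist(),v=v)
        if abs((F()-f0)[axis])>thr: return p,F()-f0
    return p,None
E
python3 - <<'E'
from h import *
gripper_to(50); print(readout.get_obs()['finger_gap'],readout.get_obs()['t'])
manip.move_ptp([592,98,130],[0,1,0,0])
manip.move_l([592,98,86],v=120); print('f',F().round(2),readout.get_obs()['t'])
p,f=creep(2,-0.7,20,2.0); print('touch',p,f,readout.get_obs()['tcp_pos'],readout.get_obs()['t'])
manip.move_l([592,98,p[2]+15],v=100)
np.save('touch50.npy',p)
E
```

```text
50.04514056422831 4.1417
f [0.02 0.46 0.42] 5.5583
touch [592.55967258  97.6862938   75.15174887] [-3.30359199 -0.75949121  8.54307673] [592.66124756  97.69566101  76.00735189] 9.8083
```

Run:
```python
from h import *
z=77.8
manip.move_l([650,-28,110],v=250)
manip.move_l([650,-28,z],v=100); print(F().round(2),readout.get_obs()['t'])
manip.move_l([605,-28,z],v=40); print(F().round(2),readout.get_obs()['tcp_pos'],readout.get_obs()['t'])
p,f=creep(0,-1,9,3.0); print(p,f,readout.get_obs()['tcp_pos'],readout.get_obs()['t'])
manip.move_l([p[0]+8,-28,z],v=80)
manip.move_l([p[0]+8,-28,190],v=200)
c=shot('wrist'); save(c,'w1.png'); r,b,a,wd,n,E,P=geom(c); print(r,b.round(1),a,readout.get_obs()['t'])
np.savez('w1.npz',**c)
```

```text
[ 0.63 -0.03  0.11] 11.2917
[ 1.1  -0.39 -0.13] [605.11267775 -28.01115584  77.77049077] 12.5667
[600.11267775 -28.01115584  77.77049077] [4.01517251 0.95573257 0.33456778] [600.83188928 -28.08486401  78.17214157] 13.8167
((580.8865966796875, -83.84808349609375), (5.679360866546631, 19.743099212646484), 89.95199584960938) [[571.  -86.7]
 [590.8 -86.7]
 [590.8 -81. ]
 [571.  -81. ]] [1.04460281e-02 5.47740546e+02] 14.825
```

View pics/w1.png

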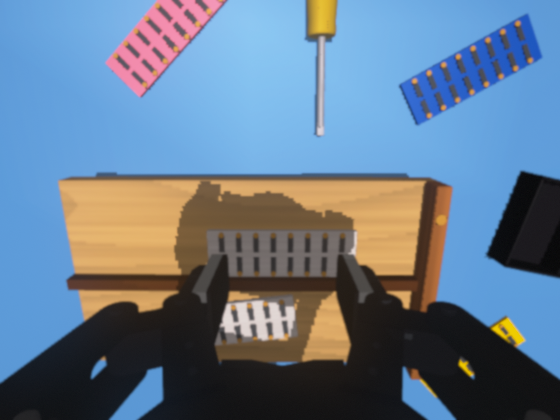

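The plate now lies flush against the strip, at cols 207–356 and rows 230–276 in the picture. The short plate at (258,322) hasn't moved. Next I push the long plate along the lane from its rear end with closed fingers.

```bash
cat > push.py <<'E'
from h import *
q90=(R.from_euler('z',90,degrees=True)*R.from_quat([1,0,0,0])).as_quat()[[3,0,1,2]].tolist()
E
python3 - <<'E'
from push import *
gripper_to(0)
manip.move_ptp([571.5,-113,130],q90)
manip.move_l([571.5,-113,83],v=100); print(F().round(2),readout.get_obs()['finger_gap'],readout.get_obs()['t'])
p,f=creep(2,-0.8,5,2.0); o=readout.get_obs(); print(p,f,o['tcp_pos'],o['t'])
z=max(o['tcp_pos'][2],78.5)+1.7
manip.move_l([571.5,-113,z],v=40)
manip.move_l([571.5,-60,z],v=50); print(F().round(2))
manip.move_l([571.5,50,z],v=60); o=readout.get_obs(); print(F().round(2),o['tcp_pos'],z,o['t'])
manip.move_l([571.5,44,z],v=60)
manip.move_l([571.5,0,200],v=250)
c=shot('wrist'); save(c,'w2.png'); np.savez('w2.npz',**c); print(readout.get_obs()['t'])
c=shot('top'); save(c,'top2.png'); np.savez('top2.npz',**c)
E
```

```text
[ 0.24 -0.28  0.18] -0.3297073667820149 17.5
[ 571.79894522 -113.07716639   78.63670426] [-2.04667555  0.82467848  5.1561741 ] [ 571.90184383 -113.12112808   79.07777585] 19.0
[ 0.08  0.16 -0.33]
[ 0.48  0.33 -0.48] [571.36468052  49.89554138  80.68995804] 80.77777585347582 22.4417
23.4
```

View pics/w2.png

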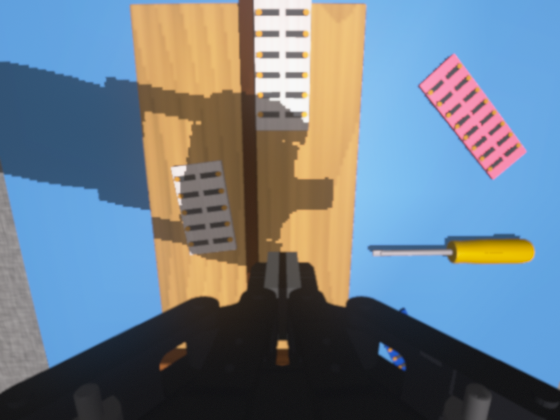

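The plate still lies along the strip. Its rear edge is at row ~129 (cols 256–308) and the bench's open edge at row ~4. I'll measure the overhang.

Run:
```python
from h import *
c=dict(np.load('w2.npz'))
g=c['pixels'].astype(int)
print('rear corners',on_z(c,[[256,129],[308,129]],65).round(1).tolist(),'side',on_z(c,[[254,20],[256,120],[311,20],[308,120]],65).round(1).tolist())
print('open edge',on_z(c,[[150,5],[200,5],[340,5]],60).round(1).tolist())
for u in (262,282,302): print([int(x) for x in g[115:140,u].sum(1)])
for u in (170,200,340): print([int(x) for x in (g[0:12,u,0]-g[0:12,u,2])])
# top view: plate rect
c=dict(np.load('top2.npz')); hsv=cv2.cvtColor(c['pixels'],cv2.COLOR_RGB2HSV); H,W=hsv.shape[:2]; v,u=np.mgrid[:H,:W]
P=on_z(c,np.c_[u.ravel(),v.ravel()],65).reshape(H,W,3)
m=((hsv[...,1]<60)&(hsv[...,2]>110)&(abs(P[...,0]-572)<40)&(P[...,1]>40)&(P[...,1]<230)).astype(np.uint8)
m=cv2.morphologyEx(m,cv2.MORPH_CLOSE,np.ones((7,7))); n,l,s,_=cv2.connectedComponentsWithStats(m); k=1+np.argmax(s[1:,4])
r=cv2.minAreaRect(P[l==k][:,:2].astype(np.float32)); print(r,cv2.boxPoints(r).round(1).tolist())
```

```text
rear corners [[551.4, 61.9, 65.0], [590.9, 61.9, 65.0]] side [[551.4, 136.8, 65.0], [551.6, 68.5, 65.0], [591.5, 136.8, 65.0], [590.8, 68.6, 65.0]]
open edge [[476.8, 148.4, 60.0], [512.7, 148.0, 60.0], [612.3, 147.9, 60.0]]
[242, 249, 289, 343, 373, 378, 377, 378, 375, 375, 376, 375, 374, 371, 352, 309, 278, 269, 271, 267, 267, 266, 266, 266, 267]
[380, 380, 380, 380, 380, 380, 380, 377, 379, 377, 377, 376, 376, 373, 356, 315, 284, 277, 275, 273, 273, 272, 275, 279, 309]
[499, 517, 582, 632, 583, 505, 459, 417, 388, 378, 378, 377, 375, 376, 363, 330, 309, 305, 302, 301, 303, 304, 301, 301, 301]
[-116, -113, -90, -21, 54, 95, 106, 108, 108, 109, 108, 109]
[-113, -107, -66, 18, 87, 108, 111, 111, 110, 110, 110, 110]
[-108, -102, -76, -1, 71, 102, 107, 107, 107, 106, 107, 105]
((572.0127563476562, 110.09049224853516), (79.71985626220703, 139.03799438476562), 0.11987730115652084) [[532.0, 179.5], [532.2999877929688, 40.5], [612.0, 40.70000076293945], [611.7000122070312, 179.6999969482422]]
```

Run:
```python
from push import *
z=80.8
manip.move_l([571.5,40,110],v=200); manip.move_l([571.5,40,z],v=80)
manip.move_l([571.5,57.3,z],v=40); o=readout.get_obs(); print(F().round(2),o['tcp_pos'],o['t'])
manip.move_l([571.5,50,z],v=60); manip.move_l([571.5,40,110],v=150)
manip.move_ptp([640,118,130],[0,1,0,0]); gripper_to(50)
z=77.8; manip.move_l([640,118,z],v=150); manip.move_l([604,118,z],v=50); print(F().round(2),readout.get_obs()['t'])
p,f=creep(0,-1,6,2.5); o=readout.get_obs(); print(p,f,o['tcp_pos'],o['t'])
manip.move_l([p[0]+8,118,z],v=80)
manip.move_l([p[0]+8,118,150],v=250)
manip.move_ptp([530,110,330],[0,1,0,0])
c=shot('wrist'); save(c,'w3.png',k=1.4); np.savez('w3.npz',**c); print(readout.get_obs()['t'])
r,b,a,wd,n,E,P=geom(c); print(r,b.round(1).tolist(),a,E[:,1].round(1))
```

```text
[-0.57 -0.13 -0.14] [571.42841507  57.52093173  80.79171504] 25.1917
[ 0.03 -0.92 -0.2 ] 29.2333
[600.22471496 117.96765937  77.86602179] [3.89083415 0.23907801 3.26451339] [600.7089334  117.93838694  78.41754199] 30.2333
31.7833
((574.6820068359375, 129.28726196289062), (31.679752349853516, 119.80042266845703), 0.014650382101535797) [[558.7999877929688, 189.1999969482422], [558.9000244140625, 69.4000015258789], [590.5, 69.4000015258789], [590.5, 189.1999969482422]] [-3.63799045e-03  5.46727498e+02] [148.5 148.4 148.3 148.2 148.  147.9 147.8 147.7 148.7 148.6 148.5  68.1
  68.2  68.4 179.5 179.3 148.  147.9 147.8 147.6 147.5]
```

View pics/w3.png

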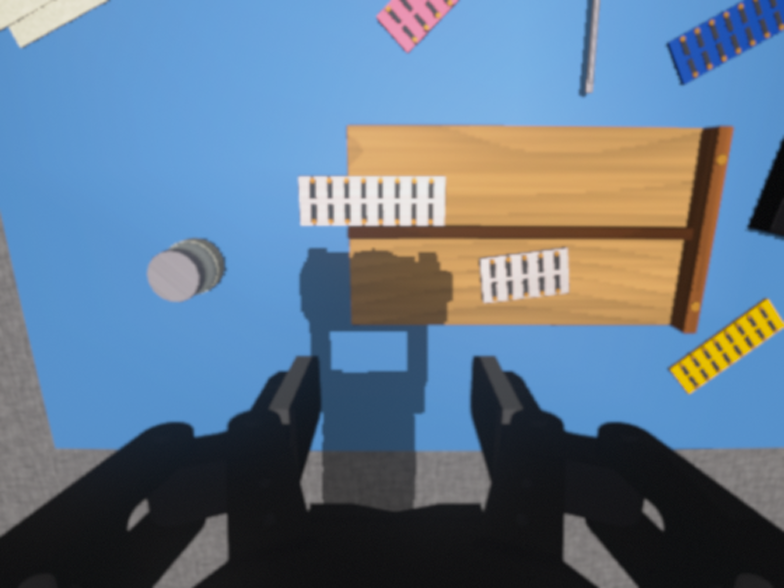

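The plate lies straight against the strip (yaw 0.0°), with its ends at y = 69.4 and 189.2. The open edge is at y ≈ 148.3, so the overhang is about 41 mm, against 40 mm wanted. The short plate, jar and look-alikes haven't moved, and the arm is clear.

```bash
python3 -c "
from rig import ticket
print(ticket.sign_off())"
```

```text
the job is handed in; nothing more can be done
None
```

The job is handed in at about 32 s: the long plate lies straight against the middle strip in its own lane, sticking out about 41 mm (a third of its length) over the open end, and it was only pushed.

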